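Make up two table caddies at the waiters' station

ROBOT

A 6-joint arm with a two-finger parallel gripper is mounted at the origin on the work surface. World frame = base frame: x ahead of the robot, y to its left, z up, the work surface at z = 0. Lengths are in m, angles in rad, forces in N, time in s.
With the tool pointing down it reaches from about 0.425 to 0.95 m from the base axis. Payload 3.5 kg.
Tool frame: the origin (TCP) lies between the finger pads; the fingertips stand 19 mm ahead of it and the grasp point (between the pads) is the TCP; z points along the fingers, y is the line along which they close (so a half turn about z gives the same grasp; the last joint's range is limited). The gripper opens to 85 mm and grips with 20 to 120 N. Pads are 22 mm wide; open, the fingers measure 114 mm over their backs; the gripper's body (76 mm by 85 mm) begins 54 mm behind the grasp point. The pads swing forward as they close: fully open they stand 13 mm farther back than shut.
Start: joints at [1.072, 0.286, 1.577, -0, 1.279, -0.15], TCP at [0.231, 0.634, 0.25] pointing down, gripper open.
Joint ranges: [-2.77, 2.77], [-0.9, 2.22], [0.21, 2.48], [-1.53, 4.67], [0.24, 2.81], [-2.84, 2.84]. Speed limits (rad/s): [2.79, 2.79, 3.14, 3.14, 3.14, 3.14].

INTERFACE

Orientations are given as a unit quaternion [x, y, z, w].
In Python, from plant import get_state, cams, ctrl gives the robot as it stands. The module is installed in compiled form; this text tells all that it offers.
- The arm moves only by the tool jog_arm, never from a script. Its argument "deltas" is text: rows parted by semicolons, each of 6 numbers parted by spaces: the shift along the world's x, y, z normalised to -1 to 1, where 1 is 0.02 m, then the turn, a rotation vector about the world's x, y, z normalised to -1 to 1, where 1 is 0.1 rad. In form: x y z ax ay az; .... A call has 1 to 20 rows; each row shifts and turns the commanded pose from where the row before left it; what a row does not reach is not made up. A row lasts 1/8 s, in which the tool goes at most 62.5 mm and 10.7 degrees, less where a joint would pass 70% of its speed; a pose out of reach is approached as far as the arm can. A call with a number of a shift or a turn outside -1 to 1 is refused whole. A call with a gripper value outside its range is refused whole. "gripper" is the opening, from 0 (shut) to 1 (fully open), set as the call begins (left out, the last holds). The fingers move at their own pace and stop on an object; "squeeze" is the grip in N (left out, the last holds). Time passes only in rows, so rows that do not move let the fingers close. It gives the time, the measured TCP pose, the force, the opening and the grip force at its end, in the units of the state.
- get_state(): the state, without advancing time (a new reading comes with each control period).
- cams.read_camera(name): name is "side" or "top"; returns a dict with "color" (400x640x3 uint8, blue, green, red), "vfov" (degrees; the focal length in pixels is half the picture's height over the tangent of half this angle, whatever the lens; pixels are square), "cx", "cy" (the principal point, pixels), "distortion" ([k1, k2, p1, p2, k3] as OpenCV has them; the pictures are not rectified), "rvec" (rotation vector, rad) and "tvec" (3), from world to camera coordinates, as OpenCV has them. Camera axes: x right, y down, z forward; pixel columns grow to the right and rows downward; lengths in m; the calibration is good to about 2 mm. A picture is of the moment at which its call begins. There is no depth.
- ctrl.sign_off(): hands the job in; it is judged then, once.
The state is a dict: "time": time; "qpos": joint angles; "dq": joint speeds; "joint_efforts": joint torques, N m; "eef_pos": TCP position; "tcp_rot": TCP orientation; "contact_force": force on the tool from outside, world axes, zero at the start; "wrist_torque": the same for the moment, N m; "opening": opening from 0.0 (shut) to 1.0 (fully open); "finger_force": force on a finger pad.
Only numpy, scipy, OpenCV 4.12 (cv2) and the standard library are available. Lean on these libraries where they do the work, as an engineer would, in place of code of your own. Each camera call takes 0.05 s, during which the arm holds its last target. There are 200 camera calls.

TASK

Make up the two table caddies: put the light wooden pepper mill and the yellow mustard jar into the dark wooden caddy, and the white salt shaker, the green oil bottle and the red candle lantern into the white caddy, one thing to a well, each standing upright on the floor of its well. Knock none of these over, nor the black pepper mill and the amber vinegar bottle, which stay where they stand.

Things in the scene. Friction and masses are not known exactly. Their poses are not given: they have to be found in the camera images.
- mill_light: pepper mill of light, pale wood with a small steel button on top. Total height 102 mm; foot 48 mm across, straight waist 34 mm across from 34 to 78 mm height (grip it there), head 42 mm across from 83 to 91 mm height. About 0.16 kg. Origin at the centre of its underside, z up its own axis; round, so its yaw means nothing. 
- mustard: mustard jar, a plain yellow cylinder 48 mm across and 82 mm tall with a yellow lid of the same width (top 18 mm) and a white paper band. About 0.2 kg. Origin at the centre of its underside, z up its own axis; round, so its yaw means nothing. 
- salt: white ceramic salt shaker with a domed steel cap, 40 mm across and 88 mm tall, a straight cylinder up to 72 mm height. About 0.14 kg. Origin at the centre of its underside, z up its own axis; round, so its yaw means nothing. 
- oil: green glass oil bottle with a cork and a white paper band, total height 102 mm; body a straight cylinder 44 mm across up to 74 mm height (grip it there), then a shoulder and a neck 20 mm across. About 0.22 kg. Origin at the centre of its underside, z up its own axis; round, so its yaw means nothing. 
- lantern: red glass candle lantern with a thin brass band and a small brass button on its red top, 46 mm across and 80 mm tall, a straight cylinder up to 74 mm height. About 0.18 kg. Origin at the centre of its underside, z up its own axis; round, so its yaw means nothing. 
- mill_black: black pepper mill, the same shape and size as the light wooden one (102 mm tall, 48 mm across), with a small steel button on top; it stays where it stands. All stock stands 76 mm or more apart (centres; 86 mm along world y), nothing in it over 102 mm tall. Origin at the centre of its underside, z up its own axis; round, so its yaw means nothing. 
- vinegar: amber (brown) glass vinegar bottle with a black cap, the same shape and size as the green one (102 mm tall, 44 mm across); it belongs to neither kit and stays where it stands. Origin at the centre of its underside, z up its own axis; round, so its yaw means nothing. 
- caddy_wood: dark wooden caddy, a loose low tray (0.9 kg) 158 x 82 mm with two square wells side by side along its x axis. Wells are 70 x 70 mm inside with a cork floor; all walls are 6 mm thick and rise 22 mm above the table, the well floor 5 mm. Origin at the centre of its underside, x along its length, z up; well centres at x = -38 and +38 mm, y = 0.
- caddy_white: white caddy, a loose low tray (0.9 kg) 234 x 82 mm with three square wells in a row along its x axis. Wells are 70 x 70 mm inside with a grey floor; all walls are 6 mm thick and rise 22 mm above the table, the well floor 5 mm. Origin at the centre of its underside, x along its length, z up; well centres at x = -76, 0 and +76 mm, y = 0.

How it is judged:
At the end, for the whole second after the job is handed in: Each of the five stands in a well of its own caddy (within 17 mm of the well centre along each caddy axis, underside less than 10 mm above the caddy underside, tilt under 0.1 rad); all, caddies too, at rest. Black mill and vinegar bottle within 30 mm of their starts (angle between each of caddy_wood, mill_light, mustard, caddy_white, salt, oil, lantern's own z axis and vertical below 0.1 rad and y of mill_light in the frame of caddy_wood between -0.017 and 0.017 m and z of mill_light in the frame of caddy_wood between -0.002 and 0.01 m and (x of mill_light in the frame of caddy_wood between -0.055 and -0.021 m or x of mill_light in the frame of caddy_wood between 0.021 and 0.055 m) and linear speed of each of mill_light, mustard, caddy_wood, salt, oil, lantern, caddy_white below 0.02 m/s and angular speed of each of mill_light, mustard, salt, oil, lantern below 0.3 rad/s and y of mustard in the frame of caddy_wood between -0.017 and 0.017 m and z of mustard in the frame of caddy_wood between -0.002 and 0.01 m and (x of mustard in the frame of caddy_wood between -0.055 and -0.021 m or x of mustard in the frame of caddy_wood between 0.021 and 0.055 m) and y of salt in the frame of caddy_white between -0.017 and 0.017 m and z of salt in the frame of caddy_white between -0.002 and 0.01 m and (x of salt in the frame of caddy_white between -0.093 and -0.059 m or x of salt in the frame of caddy_white between -0.017 and 0.017 m or x of salt in the frame of caddy_white between 0.059 and 0.093 m) and y of oil in the frame of caddy_white between -0.017 and 0.017 m and z of oil in the frame of caddy_white between -0.002 and 0.01 m and (x of oil in the frame of caddy_white between -0.093 and -0.059 m or x of oil in the frame of caddy_white between -0.017 and 0.017 m or x of oil in the frame of caddy_white between 0.059 and 0.093 m) and y of lantern in the frame of caddy_white between -0.017 and 0.017 m and z of lantern in the frame of caddy_white between -0.002 and 0.01 m and (x of lantern in the frame of caddy_white between -0.093 and -0.059 m or x of lantern in the frame of caddy_white between -0.017 and 0.017 m or x of lantern in the frame of caddy_white between 0.059 and 0.093 m) and distance of each of mill_black, vinegar from where it was at the start of the episode below 0.03 m); the robot touches nothing.
It fails at once if one of the seven listed bottles, mills, jars and shakers is knocked over (tilted more than 0.8 rad) (angle between any of mill_light, mustard, salt, oil, lantern, mill_black, vinegar's own z axis and vertical above 0.8 rad).
It fails at once if the black mill or the vinegar bottle is moved by more than 30 mm (distance of any of mill_black, vinegar from where it was at the start of the episode above 0.03 m).
It also fails if it takes over 120 s, if anything falls off the work surface, if the arm or the gripper's body presses on something with over 40 N, if the wrist force passes 120 N, or if a joint passes its speed limit or range.

## Working session

There is one attempt and no reset: what is moved stays moved. The work goes in short steps, Python scripts to look and compute and a tool call to move; the robot and the scene stay as the last step left them, time stands still between calls to the robot, and variables do not carry over. Pictures are saved under pics/ and viewed, at most 14 in all, crops included, and the job is handed in when it is done.

Besides the shell and the picture viewer there is one more tool, called after "Emit:" by a JSON object that holds its "fn" and its "kwargs", one argument or row to a line. jog_arm: Moves the arm, as the interface text tells. Its arguments: {"type":"object","properties":{"deltas":{"type":"string"},"gripper":{"type":"number"},"squeeze":{"type":"number"}},"required":["deltas"]}

```bash
mkdir -p pics; cat > h.py <<'E'
import numpy as np, cv2, pickle
from plant import get_state, cams, ctrl
def K(c):
    h=c["color"].shape[0]; f=h/2/np.tan(np.radians(c["vfov"])/2)
    return np.array([[f,0,c["cx"]],[0,f,c["cy"]],[0,0,1.]])
def shot(n,fn=None):
    c=cams.read_camera(n)
    pickle.dump(c,open(f"{n}.pkl","wb"))
    if fn: cv2.imwrite("pics/"+fn,c["color"])
    return c
def load(n): return pickle.load(open(f"{n}.pkl","rb"))
def ray(c,uv):
    p=cv2.undistortPoints(np.array(uv,float).reshape(-1,1,2),K(c),np.array(c["distortion"],float)).reshape(-1,2)
    R=cv2.Rodrigues(np.array(c["rvec"],float))[0]; t=np.array(c["tvec"],float).ravel()
    return -R.T@t, (R.T@np.c_[p,np.ones(len(p))].T).T
def onz(c,uv,z):
    o,d=ray(c,uv); return o+d*((z-o[2])/d[:,2])[:,None]
def tri(c1,u1,c2,u2):
    o1,d1=ray(c1,u1);o2,d2=ray(c2,u2);out=[]
    for a,b in zip(d1,d2):
        s=np.linalg.lstsq(np.c_[a,-b],o2-o1,rcond=None)[0]
        p,q=o1+a*s[0],o2+b*s[1]; out.append(np.r_[(p+q)/2,np.linalg.norm(p-q)])
    return np.array(out)
def proj(c,P):
    return cv2.projectPoints(np.array(P,float).reshape(-1,1,3),np.array(c["rvec"],float),np.array(c["tvec"],float),K(c),np.array(c["distortion"],float))[0].reshape(-1,2)
E
python3 - <<'E'
from h import *
np.set_printoptions(precision=4,suppress=True)
for n in("top","side"):
    c=shot(n,n+"0.png"); o,d=ray(c,[[320,200]]); print(n,o,d,c["vfov"])
s=get_state();print(s)
E
```

```text
top [0.3366 0.007  1.0232] [[ 0.208  -0.0274 -0.9781]] 49.42573477189593
side [-0.1003 -0.6401  0.8619] [[ 0.5363  0.5088 -0.6735]] 44.51106357796178
{'time': 0.1, 'qpos': array([ 1.072 ,  0.2871,  1.5781, -0.    ,  1.2786, -0.15  ]), 'dq': array([-0.0008, -0.    , -0.0041,  0.0004, -0.0014,  0.0005]), 'joint_efforts': array([ -0.0001, -40.7291, -29.3705,  -0.0002,   0.0033,   0.    ]), 'eef_pos': array([0.2304, 0.6339, 0.249 ]), 'tcp_rot': array([ 0.1735,  0.9848, -0.0011, -0.0003]), 'contact_force': array([0.1716, 0.3617, 0.5408]), 'wrist_torque': array([-0.0106, -0.0045,  0.031 ]), 'finger_force': 0.0, 'opening': 0.9969758828953996}
```

View pics/top0.png

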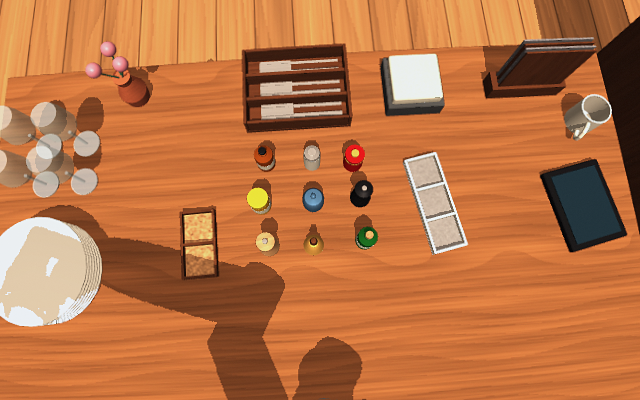

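View pics/side0.png

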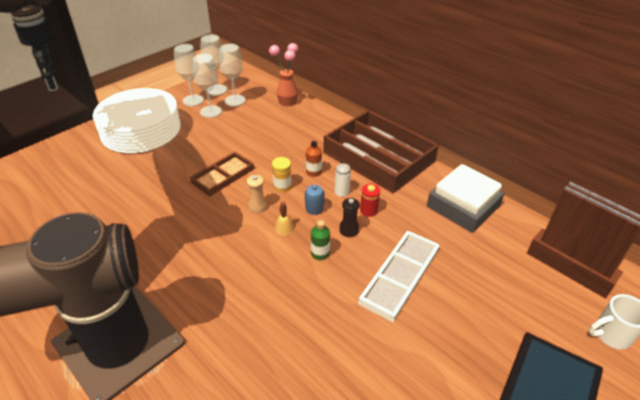

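```bash
python3 - <<'E'
from h import *
c=load("top")["color"][130:290,170:480]; cv2.imwrite("pics/tc.png",cv2.resize(c,(775,400),interpolation=cv2.INTER_CUBIC))
c=load("side")["color"][130:330,180:450]; cv2.imwrite("pics/sc.png",cv2.resize(c,(783,580),interpolation=cv2.INTER_CUBIC))
E
```

```text
(no output)
```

View pics/tc.png

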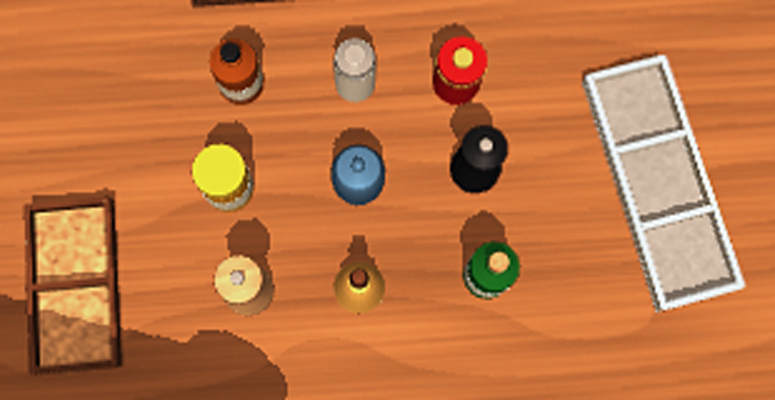

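View pics/sc.png

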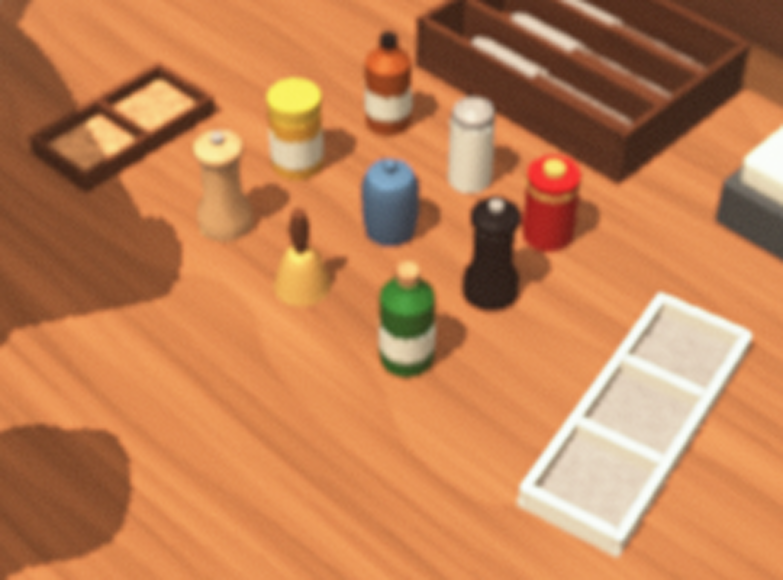

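```bash
cat > m.py <<'E'
from h import *
np.set_printoptions(precision=4,suppress=True)
T,S=load("top"),load("side")
f=lambda p,s,o:(np.array(p,float)+.5)/s-.5+np.array(o)
t=dict(vin=(230,50),salt=(354,52),lan=(463,57),must=(219,169),black=(486,145),light=(237,278),oil=(498,262),bell=(359,277),blue=(358,160))
s=dict(vin=(388,39),salt=(473,104),lan=(554,165),must=(294,93),black=(496,205),light=(218,138),oil=(408,267),bell=(299,215),blue=(391,164))
h=dict(vin=.1,salt=.088,lan=.08,must=.082,black=.102,light=.102,oil=.102,bell=.09,blue=.08)
for k in t:
    a,b=f(t[k],2.5,(170,130)),f(s[k],2.9,(180,130))
    print(k,tri(T,[a],S,[b])[0],"top@h",onz(T,[a],h[k])[0,:2],"side@h",onz(S,[b],h[k])[0,:2])
for n,ct,cs in(("white",[(585,73),(663,55),(744,287),(660,310)],[(660,293),(750,335),(618,540),(520,492)]),
               ("wood",[(27,205),(113,197),(120,362),(34,372)],[(160,67),(213,103),(87,182),(35,140)])):
    # top order: far-left, far-right, near-right, near-left
    if n=="wood": cs=[cs[0],cs[1],cs[2],cs[3]]
    print(n); 
    a,b=f(ct,2.5,(170,130)),f(cs,2.9,(180,130))
    print(tri(T,a,S,b))
    for P in(onz(T,a,.022),onz(S,b,.022)):
        ax=(P[0]+P[1]-P[2]-P[3])[:2]/2; print(P[:,:2].mean(0),np.linalg.norm(ax),np.degrees(np.arctan2(ax[1],ax[0])))
E
python3 m.py
```

```text
vin [0.6557 0.1036 0.1001 0.0012] top@h [0.6562 0.1033] side@h [0.6552 0.1039]
salt [ 0.6499 -0.0072  0.0894  0.0012] top@h [ 0.6509 -0.0075] side@h [ 0.6507 -0.0058]
lan [ 0.6412 -0.1062  0.0839  0.0006] top@h [ 0.6422 -0.1065] side@h [ 0.6453 -0.1036]
must [0.5511 0.1185 0.0867 0.0004] top@h [0.552  0.1192] side@h [0.5552 0.123 ]
black [ 0.5537 -0.117   0.1019  0.0007] top@h [ 0.5534 -0.1168] side@h [ 0.5539 -0.1172]
light [0.4522 0.1048 0.1009 0.0014] top@h [0.4515 0.105 ] side@h [0.452  0.1033]
oil [ 0.451  -0.1178  0.1052  0.0022] top@h [ 0.4505 -0.1176] side@h [ 0.4543 -0.1161]
bell [0.4483 0.0011 0.0831 0.001 ] top@h [0.4471 0.0014] side@h [ 0.4439 -0.0049]
blue [ 0.5518 -0.0039  0.0779  0.0027] top@h [ 0.5524 -0.0047] side@h [ 0.5488 -0.005 ]
white
[[ 0.6373 -0.2298  0.0221  0.0004]
 [ 0.6515 -0.3089  0.0203  0.0012]
 [ 0.4213 -0.3542  0.0228  0.0001]
 [ 0.407  -0.2754  0.0169  0.0016]]
[ 0.5288 -0.2914] 0.23450538699300097 11.092810709039435
[ 0.5287 -0.2929] 0.23544339864834196 11.289416244815435
wood
[[0.5438 0.3104 0.0179 0.0001]
 [0.5452 0.2291 0.0174 0.0025]
 [0.392  0.2252 0.0144 0.0001]
 [0.3886 0.3024 0.0202 0.0033]]
[0.4667 0.2657] 0.15489094274884052 1.8651370691692066
[0.4644 0.2619] 0.15262303425804005 2.625814766171922
```

Emit:
{"fn": "jog_arm", "kwargs": {
  "deltas": "0.6 -1 -0.15 0 0 0.175;0.6 -1 -0.15 0 0 0.175;0.6 -1 -0.15 0 0 0.175;0.6 -1 -0.15 0 0 0.175;0.6 -1 -0.15 0 0 0.175;0.6 -1 -0.15 0 0 0.175;0.6 -1 -0.15 0 0 0.175;0.6 -1 -0.15 0 0 0.175;0.6 -1 -0.15 0 0 0.175;0.6 -1 -0.15 0 0 0.175;0.6 -1 -0.15 0 0 0.175;0.6 -1 -0.15 0 0 0.175;0.6 -1 -0.15 0 0 0.175;0.6 -1 -0.15 0 0 0.175;0.6 -1 -0.15 0 0 0.175;0.6 -1 -0.15 0 0 0.175;0.6 -1 -0.15 0 0 0.175;0.6 -1 -0.15 0 0 0.175;0.6 -1 -0.15 0 0 0.175;0.6 -1 -0.15 0 0 0.175",
  "gripper": 1
}}

```text
time: 2.6
eef_pos: [0.4706, 0.2336, 0.1897]
tcp_rot: [-0.001, 1.0, -0.0, -0.0]
contact_force: [-0.5, -0.6, 0.3]
opening: 0.998
finger_force: 0.0
```

Emit:
{"fn": "jog_arm", "kwargs": {
  "deltas": "0.68 -0.955 0 0 0 0;0.68 -0.955 0 0 0 0;0.68 -0.955 0 0 0 0;0.68 -0.955 0 0 0 0;0.68 -0.955 0 0 0 0;0.68 -0.955 0 0 0 0;0 0 -1 0 0 0;0 0 -1 0 0 0;0 0 -1 0 0 0;0 0 -0.5 0 0 0;0 0 0 0 0 0"
}}

```text
time: 3.98
eef_pos: [0.5513, 0.1201, 0.1189]
tcp_rot: [-0.001, 1.0, -0.0, -0.001]
contact_force: [-0.3, 0.7, 0.5]
opening: 1.0
finger_force: 0.0
```

```bash
python3 - <<'E'
from h import *
t=shot("top")["color"][120:260,200:420]; s=shot("side")["color"][90:260,200:400]
cv2.imwrite("pics/chk1.png",np.vstack([cv2.resize(t,(440,280)),cv2.resize(s,(440,310))]))
E
```

```text
(no output)
```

View pics/chk1.png

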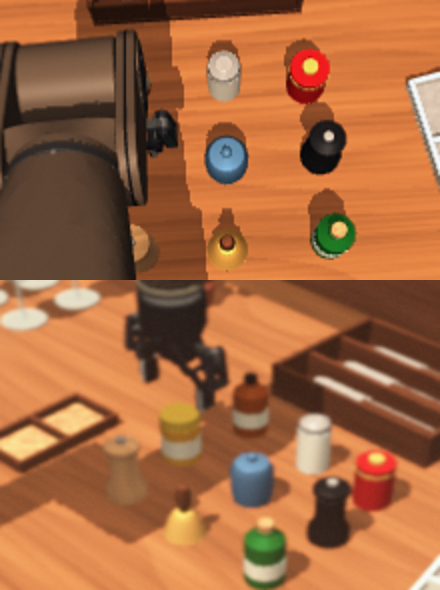

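The picture shows the open fingers straddling the mustard jar (at about 180,435 in the lower view), with everything else standing. I'll go down and grip.

Emit:
{"fn": "jog_arm", "kwargs": {
  "deltas": "0 -0.05 -1 0 0 0;0 0 -1 0 0 0;0 0 -1 0 0 0;0 0 0 0 0 0"
}}

```text
time: 4.58
eef_pos: [0.5501, 0.1186, 0.0572]
tcp_rot: [-0.001, 1.0, -0.0, -0.003]
contact_force: [-0.5, 0.3, 0.2]
opening: 0.999
finger_force: 0.0
```

Emit:
{"fn": "jog_arm", "kwargs": {
  "deltas": "0 0 0 0 0 0;0 0 0 0 0 0;0 0 0 0 0 0;0 0 0 0 0 0;0 0 0 0 0 0;0 0 0 0 0 0",
  "gripper": 0,
  "squeeze": 40
}}

```text
time: 5.32
eef_pos: [0.5531, 0.1189, 0.0614]
tcp_rot: [-0.001, 1.0, 0.0, 0.001]
contact_force: [-0.4, 2.2, 5.8]
opening: 0.55
finger_force: 41.5
```

Emit:
{"fn": "jog_arm", "kwargs": {
  "deltas": "0 0 0.5 0 0 0;0 0 1 0 0 0;0 0 1 0 0 0;0 0 1 0 0 0;0 0 1 0 0 0;0 0 1 0 0 0;0 0 0.5 0 0 0;-0.3 0.91 0 0 0 0;-0.3 0.91 0 0 0 0;-0.3 0.91 0 0 0 0;-0.3 0.91 0 0 0 0;-0.3 0.91 0 0 0 0;-0.3 0.91 0 0 0 0;-0.3 0.91 0 0 0 0;-0.3 0.91 0 0 0 0;0 0 0 0 0 0;0 0 0 0 0 0"
}}

```text
time: 7.45
eef_pos: [0.5043, 0.2643, 0.1803]
tcp_rot: [-0.001, 1.0, -0.0, 0.0]
contact_force: [-0.4, 0.4, -2.3]
opening: 0.55
finger_force: 41.7
```

Emit:
{"fn": "jog_arm", "kwargs": {
  "deltas": "0 0.05 -1 0 0 0;0 0 -1 0 0 0;0 0 -1 0 0 0;0 0 -1 0 0 0;0 0 -0.7 0 0 0;0 0 -0.5 0 0 0;0 0 -0.3 0 0 0;0 0 0 0 0 0;0 0 0 0 0 0"
}}

```text
time: 8.57
eef_pos: [0.5048, 0.2656, 0.0711]
tcp_rot: [-0.001, 1.0, 0.0, 0.001]
contact_force: [-0.1, 1.1, -1.7]
opening: 0.55
finger_force: 41.7
```

```bash
python3 - <<'E'
from h import *
t=shot("top")["color"][170:300,150:330]; s=shot("side")["color"][90:260,160:360]
cv2.imwrite("pics/chk2.png",np.vstack([cv2.resize(t,(400,289)),cv2.resize(s,(400,310*400//440+28))]))
E
```

```text
(no output)
```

View pics/chk2.png

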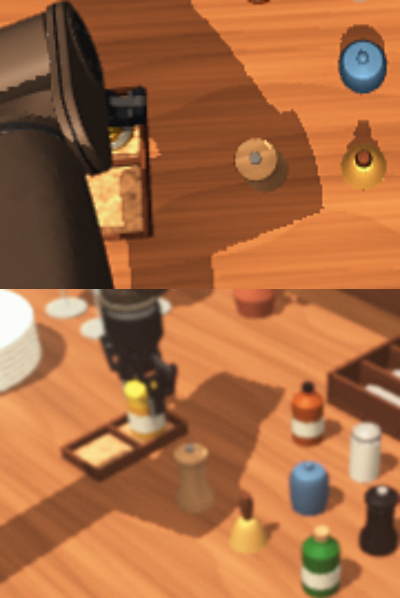

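The jar is held over the far well of the dark caddy (lower view, about 145,425). I'll lower it to contact.

Emit:
{"fn": "jog_arm", "kwargs": {
  "deltas": "0 0 -0.15 0 0 0;0 0 -0.1 0 0 0;0 0 0 0 0 0;0 0 0 0 0 0"
}}

```text
time: 9.18
eef_pos: [0.5046, 0.2655, 0.0664]
tcp_rot: [-0.001, 1.0, -0.0, 0.0]
contact_force: [-1.7, -0.4, 5.6]
opening: 0.554
finger_force: 42.0
```

Emit:
{"fn": "jog_arm", "kwargs": {
  "deltas": "0 0 0 0 0 0;0 0 0 0 0 0;0 0 0 0 0 0;0 0 0 0 0 0;0 0 0 0 0 0;0 0 0.5 0 0 0;0 0 1 0 0 0;0 0 1 0 0 0;0 0 1 0 0 0;0 0 1 0 0 0;0 0 1 0 0 0;0 0 0.5 0 0 0;0 0 0 0 0 0",
  "gripper": 1
}}

```text
time: 10.8
eef_pos: [0.5047, 0.2655, 0.1863]
tcp_rot: [-0.001, 1.0, 0.0, 0.001]
contact_force: [0.3, 0.4, -0.3]
opening: 1.004
finger_force: 0.0
```

Emit:
{"fn": "jog_arm", "kwargs": {
  "deltas": "-0.3 -0.9 0 0 0 0;-0.3 -0.9 0 0 0 0;-0.3 -0.9 0 0 0 0;-0.3 -0.9 0 0 0 0;-0.3 -0.9 0 0 0 0;-0.3 -0.9 0 0 0 0;-0.3 -0.9 0 0 0 0;-0.3 -0.9 0 0 0 0;-0.2 -0.8 0 0 0 0;0 0 0 0 0 0;0 0 0 0 0 0"
}}

```text
time: 12.18
eef_pos: [0.4524, 0.1054, 0.1854]
tcp_rot: [-0.0, 1.0, 0.0, 0.0]
contact_force: [0.2, -0.2, 0.8]
opening: 0.997
finger_force: 0.0
```

Emit:
{"fn": "jog_arm", "kwargs": {
  "deltas": "0 0 -1 0 0 0;0 0 -1 0 0 0;0 0 -1 0 0 0;0 0 -1 0 0 0;0 0 -1 0 0 0;0 0 -0.8 0 0 0;0 0 -0.45 0 0 0;0 0 0 0 0 0;0 0 0 0 0 0"
}}

```text
time: 13.3
eef_pos: [0.4529, 0.1054, 0.061]
tcp_rot: [-0.001, 1.0, 0.0, 0.001]
contact_force: [0.1, 0.5, -0.3]
opening: 0.997
finger_force: 0.0
```

Emit:
{"fn": "jog_arm", "kwargs": {
  "deltas": "0 0 0 0 0 0;0 0 0 0 0 0;0 0 0 0 0 0;0 0 0 0 0 0;0 0 0 0 0 0;0 0 0 0 0 0;0 0 0 0 0 0",
  "gripper": 0
}}

```text
time: 14.18
eef_pos: [0.4527, 0.1054, 0.0608]
tcp_rot: [-0.001, 1.0, 0.0, 0.0]
contact_force: [-0.0, 0.5, 5.6]
opening: 0.434
finger_force: 39.0
```

Emit:
{"fn": "jog_arm", "kwargs": {
  "deltas": "0 0 0.5 0 0 0;0 0 1 0 0 0;0 0 1 0 0 0;0 0 1 0 0 0;0 0 1 0 0 0;0 0 1 0 0 0;0 0 0.5 0 0 0;-0.155 0.98 0 0 0 0;-0.155 0.98 0 0 0 0;-0.155 0.98 0 0 0 0;-0.155 0.98 0 0 0 0;-0.155 0.98 0 0 0 0;-0.155 0.98 0 0 0 0;-0.155 0.98 0 0 0 0;-0.155 0.98 0 0 0 0;0 0 0 0 0 0;0 0 0 0 0 0"
}}

```text
time: 16.3
eef_pos: [0.4271, 0.2616, 0.1797]
tcp_rot: [-0.001, 1.0, -0.0, -0.001]
contact_force: [0.3, 0.1, -1.4]
opening: 0.437
finger_force: 39.9
```

```bash
python3 - <<'E'
from h import *
t=shot("top")["color"][170:300,150:330]; s=shot("side")["color"][60:230,130:330]
cv2.imwrite("pics/chk3.png",np.vstack([cv2.resize(t,(400,289)),cv2.resize(s,(360,306))[:,:].copy() if 0 else cv2.resize(s,(400,310))]))
E
```

```text
(no output)
```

View pics/chk3.png

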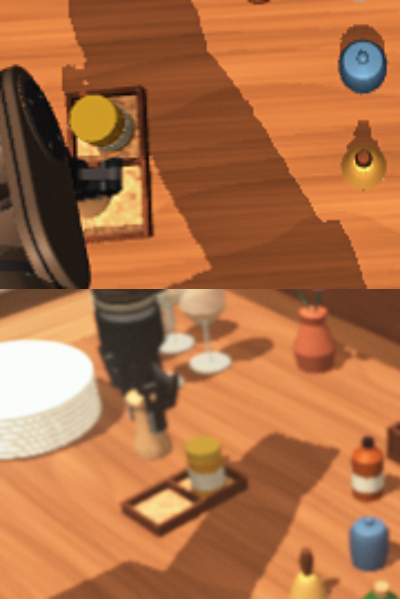

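The mustard stands upright in the far well, and the mill hangs upright above the near one. I'll lower it.

Emit:
{"fn": "jog_arm", "kwargs": {
  "deltas": "0 0 -1 0 0 0;0 0 -1 0 0 0;0 0 -1 0 0 0;0 0 -1 0 0 0;0 0 -0.7 0 0 0;0 0 -0.5 0 0 0;0 0 -0.25 0 0 0;0 0 -0.1 0 0 0;0 0 -0.1 0 0 0;0 0 0 0 0 0;0 0 0 0 0 0"
}}

```text
time: 17.77
eef_pos: [0.4276, 0.2623, 0.0676]
tcp_rot: [-0.001, 1.0, 0.0, 0.0]
contact_force: [-0.3, 0.5, -1.1]
opening: 0.432
finger_force: 39.9
```

Emit:
{"fn": "jog_arm", "kwargs": {
  "deltas": "0 0 -0.1 0 0 0;0 0 0 0 0 0;0 0 0 0 0 0"
}}

```text
time: 18.15
eef_pos: [0.4279, 0.2624, 0.0658]
tcp_rot: [-0.001, 1.0, 0.0, 0.0]
contact_force: [-0.6, 0.5, 2.7]
opening: 0.433
finger_force: 39.8
```

Emit:
{"fn": "jog_arm", "kwargs": {
  "deltas": "0 0 0 0 0 0;0 0 0 0 0 0;0 0 0 0 0 0;0 0 0 0 0 0;0 0 0 0 0 0;0 0 0.5 0 0 0;0 0 1 0 0 0;0 0 1 0 0 0;0 0 1 0 0 0;0 0 1 0 0 0;0 0 1 0 0 0;0 0 0.5 0 0 0",
  "gripper": 1
}}

```text
time: 19.65
eef_pos: [0.4281, 0.2624, 0.1873]
tcp_rot: [-0.001, 1.0, 0.0, 0.001]
contact_force: [-0.2, 0.1, -0.4]
opening: 1.0
finger_force: 0.0
```

Emit:
{"fn": "jog_arm", "kwargs": {
  "deltas": "0.06 -1 0 0 0 0;0.06 -1 0 0 0 0;0.06 -1 0 0 0 0;0.06 -1 0 0 0 0;0.06 -1 0 0 0 0;0.06 -1 0 0 0 0;0.06 -1 0 0 0 0;0.06 -1 0 0 0 0;0.06 -1 0 0 0 0;0.06 -1 0 0 0 0;0.06 -1 0 0 0 0;0.06 -1 0 0 0 0;0.06 -1 0 0 0 0;0.06 -1 0 0 0 0;0.06 -1 0 0 0 0;0.06 -1 0 0 0 0;0.06 -1 0 0 0 0;0.06 -1 0 0 0 0;0.06 -1 0 0 0 0;0 0 0 0 0 0"
}}

```text
time: 22.15
eef_pos: [0.4502, -0.1186, 0.1853]
tcp_rot: [0.0, 1.0, 0.0, -0.0]
contact_force: [-0.1, -0.2, 0.2]
opening: 1.001
finger_force: 0.0
```

Emit:
{"fn": "jog_arm", "kwargs": {
  "deltas": "0.03 0.02 -1 0 0 0;0 0 -1 0 0 0;0 0 -1 0 0 0;0 0 -1 0 0 0;0 0 -1 0 0 0;0 0 -0.9 0 0 0;0 0 -0.45 0 0 0;0 0 0 0 0 0;0 0 0 0 0 0"
}}

```text
time: 23.28
eef_pos: [0.4514, -0.1175, 0.0591]
tcp_rot: [-0.001, 1.0, -0.0, 0.001]
contact_force: [0.0, 0.2, 1.2]
opening: 1.001
finger_force: 0.0
```

Emit:
{"fn": "jog_arm", "kwargs": {
  "deltas": "0 0 0 0 0 0;0 0 0 0 0 0;0 0 0 0 0 0;0 0 0 0 0 0;0 0 0 0 0 0;0 0 0 0 0 0;0 0 0 0 0 0",
  "gripper": 0
}}

```text
time: 24.15
eef_pos: [0.4513, -0.1177, 0.059]
tcp_rot: [-0.001, 1.0, -0.0, 0.0]
contact_force: [-1.4, 0.7, 4.5]
opening: 0.504
finger_force: 40.7
```

Emit:
{"fn": "jog_arm", "kwargs": {
  "deltas": "0 0 0.5 0 0 0;0 0 1 0 0 0;0 0 1 0 0 0;0 0 1 0 0 0;0 0 1 0 0 0;0 0 1 0 0 0;0 0 0.5 0 0 0;0.01 -0.94 0 0 0 0;0.01 -0.94 0 0 0 0;0.01 -0.94 0 0 0 0;0.01 -0.94 0 0 0 0;0.01 -0.94 0 0 0 0;0.01 -0.94 0 0 0 0;0.01 -0.94 0 0 0 0;0.01 -0.94 0 0 0 0;0.01 -0.94 0 0 0 0;0.01 -0.94 0 0 0 0;0 0 0 0 0 0;0 0 0 0 0 0"
}}

```text
time: 26.52
eef_pos: [0.4527, -0.3051, 0.1781]
tcp_rot: [-0.001, 1.0, 0.0, -0.0]
contact_force: [-0.3, 0.8, -2.4]
opening: 0.504
finger_force: 41.2
```

```bash
python3 - <<'E'
from h import *
t=shot("top")["color"][130:300,170:480]; s=shot("side")["color"][130:330,180:450]
cv2.imwrite("pics/chk4.png",np.vstack([cv2.resize(t,(440,241)),cv2.resize(s,(440,326))]))
E
```

```text
(no output)
```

View pics/chk4.png

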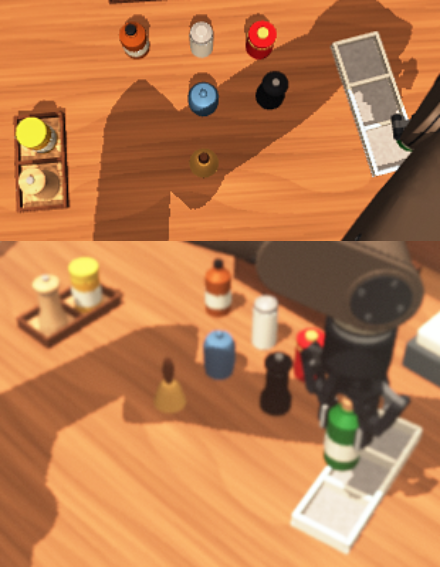

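Both things stand in the dark caddy (upper view, about 35,135 and 35,182), and the oil hangs over the white caddy's near well. I'll lower it.

Emit:
{"fn": "jog_arm", "kwargs": {
  "deltas": "0 0 -1 0 0 0;0 0 -1 0 0 0;0 0 -1 0 0 0;0 0 -1 0 0 0;0 0 -0.7 0 0 0;0 0 -0.5 0 0 0;0 0 -0.25 0 0 0;0 0 -0.1 0 0 0;0 0 -0.1 0 0 0;0 0 0 0 0 0;0 0 0 0 0 0"
}}

```text
time: 28.0
eef_pos: [0.453, -0.3056, 0.0657]
tcp_rot: [-0.001, 1.0, -0.0, 0.0]
contact_force: [-0.9, -0.0, -2.6]
opening: 0.508
finger_force: 41.2
```

Emit:
{"fn": "jog_arm", "kwargs": {
  "deltas": "0 0 -0.1 0 0 0;0 0 0 0 0 0;0 0 0 0 0 0"
}}

```text
time: 28.38
eef_pos: [0.4532, -0.3058, 0.064]
tcp_rot: [-0.001, 1.0, -0.0, 0.0]
contact_force: [-0.7, 0.6, 2.8]
opening: 0.504
finger_force: 41.6
```

Emit:
{"fn": "jog_arm", "kwargs": {
  "deltas": "0 0 0 0 0 0;0 0 0 0 0 0;0 0 0 0 0 0;0 0 0 0 0 0;0 0 0 0 0 0;0 0 0.5 0 0 0;0 0 1 0 0 0;0 0 1 0 0 0;0 0 1 0 0 0;0 0 1 0 0 0;0 0 1 0 0 0;0 0 0.5 0 0 0",
  "gripper": 1
}}

```text
time: 29.88
eef_pos: [0.4534, -0.3059, 0.1854]
tcp_rot: [-0.001, 1.0, -0.001, 0.001]
contact_force: [1.6, -1.0, -0.3]
opening: 1.004
finger_force: 0.0
```

Emit:
{"fn": "jog_arm", "kwargs": {
  "deltas": "0.655 0.995 0 0 0 0;0.655 0.995 0 0 0 0;0.655 0.995 0 0 0 0;0.655 0.995 0 0 0 0;0.655 0.995 0 0 0 0;0.655 0.995 0 0 0 0;0.655 0.995 0 0 0 0;0.655 0.995 0 0 0 0;0.655 0.995 0 0 0 0;0.655 0.995 0 0 0 0;0.655 0.995 0 0 0 0;0.655 0.995 0 0 0 0;0.655 0.995 0 0 0 0;0.655 0.995 0 0 0 0;0.655 0.995 0 0 0 0;0 0 0 0 0 0;0 0 0 0 0 0"
}}

```text
time: 32.0
eef_pos: [0.6493, -0.0069, 0.1831]
tcp_rot: [-0.001, 1.0, -0.0, -0.0]
contact_force: [0.4, 0.2, -0.2]
opening: 1.0
finger_force: 0.0
```

Emit:
{"fn": "jog_arm", "kwargs": {
  "deltas": "0.03 0 -1 0 0 0;0 0 -1 0 0 0;0 0 -1 0 0 0;0 0 -1 0 0 0;0 0 -1 0 0 0;0 0 -0.8 0 0 0;0 0 -0.45 0 0 0;0 0 0 0 0 0;0 0 0 0 0 0"
}}

```text
time: 33.12
eef_pos: [0.6506, -0.007, 0.0592]
tcp_rot: [-0.001, 1.0, -0.0, 0.001]
contact_force: [-0.1, 0.2, 1.0]
opening: 0.999
finger_force: 0.0
```

Emit:
{"fn": "jog_arm", "kwargs": {
  "deltas": "0 0 0 0 0 0;0 0 0 0 0 0;0 0 0 0 0 0;0 0 0 0 0 0;0 0 0 0 0 0;0 0 0 0 0 0;0 0 0 0 0 0",
  "gripper": 0
}}

```text
time: 34.0
eef_pos: [0.6504, -0.0071, 0.0589]
tcp_rot: [-0.001, 1.0, -0.0, 0.0]
contact_force: [-1.0, -0.7, 5.3]
opening: 0.453
finger_force: 40.5
```

Emit:
{"fn": "jog_arm", "kwargs": {
  "deltas": "0 0 0.5 0 0 0;0 0 1 0 0 0;0 0 1 0 0 0;0 0 1 0 0 0;0 0 1 0 0 0;0 0 1 0 0 0;0 0 1 0 0 0;0 0 0 0 0 0"
}}

```text
time: 35.0
eef_pos: [0.6513, -0.0071, 0.1913]
tcp_rot: [-0.001, 1.0, -0.0, 0.002]
contact_force: [-0.2, 0.1, -1.4]
opening: 0.453
finger_force: 40.4
```

Emit:
{"fn": "jog_arm", "kwargs": {
  "deltas": "-0.405 -0.95 0 0 0 0;-0.405 -0.95 0 0 0 0;-0.405 -0.95 0 0 0 0;-0.405 -0.95 0 0 0 0;-0.405 -0.95 0 0 0 0;-0.405 -0.95 0 0 0 0;-0.405 -0.95 0 0 0 0;-0.405 -0.95 0 0 0 0;-0.405 -0.95 0 0 0 0;-0.405 -0.95 0 0 0 0;-0.405 -0.95 0 0 0 0;-0.405 -0.95 0 0 0 0;-0.405 -0.95 0 0 0 0;-0.405 -0.95 0 0 0 0;-0.405 -0.95 0 0 0 0;0 0 0 0 0 0;0 0 0 0 0 0"
}}

```text
time: 37.12
eef_pos: [0.5285, -0.2918, 0.1882]
tcp_rot: [-0.0, 1.0, 0.0, 0.0]
contact_force: [-0.4, 0.2, -1.1]
opening: 0.456
finger_force: 40.5
```

```bash
python3 - <<'E'
from h import *
t=shot("top")["color"][130:300,170:480]; s=shot("side")["color"][130:330,180:450]
cv2.imwrite("pics/chk5.png",np.vstack([cv2.resize(t,(440,241)),cv2.resize(s,(440,326))]))
E
```

```text
(no output)
```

View pics/chk5.png

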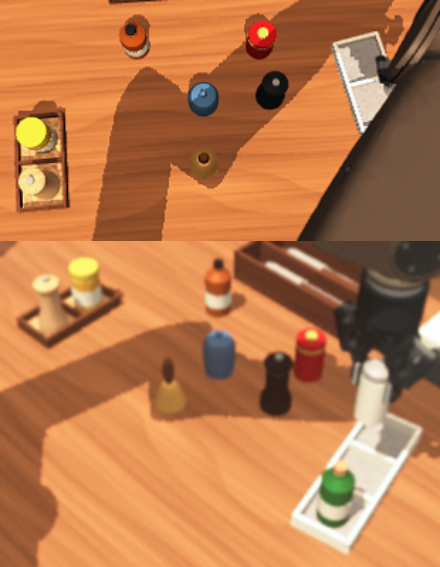

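The oil stands in the near white well (lower view, about 337,500) and the salt is held upright over the middle one.

Emit:
{"fn": "jog_arm", "kwargs": {
  "deltas": "0 0 -1 0 0 0;0 0 -1 0 0 0;0 0 -1 0 0 0;0 0 -1 0 0 0;0 0 -0.9 0 0 0;0 0 -0.6 0 0 0;0 0 -0.35 0 0 0;0 0 -0.15 0 0 0;0 0 -0.15 0 0 0;0 0 0 0 0 0;0 0 0 0 0 0"
}}

```text
time: 38.6
eef_pos: [0.5287, -0.2921, 0.0658]
tcp_rot: [-0.001, 1.0, -0.0, 0.0]
contact_force: [-0.4, 0.1, -1.4]
opening: 0.457
finger_force: 40.5
```

Emit:
{"fn": "jog_arm", "kwargs": {
  "deltas": "0 0 -0.1 0 0 0;0 0 0 0 0 0;0 0 0 0 0 0"
}}

```text
time: 38.98
eef_pos: [0.5288, -0.2922, 0.064]
tcp_rot: [-0.001, 1.0, -0.0, 0.0]
contact_force: [0.6, -0.0, 1.6]
opening: 0.456
finger_force: 40.6
```

Emit:
{"fn": "jog_arm", "kwargs": {
  "deltas": "0 0 0 0 0 0;0 0 0 0 0 0;0 0 0 0 0 0;0 0 0 0 0 0;0 0 0 0 0 0;0 0 0.5 0 0 0;0 0 1 0 0 0;0 0 1 0 0 0;0 0 1 0 0 0;0 0 1 0 0 0;0 0 1 0 0 0;0 0 0.5 0 0 0",
  "gripper": 1
}}

```text
time: 40.48
eef_pos: [0.529, -0.2923, 0.1854]
tcp_rot: [-0.001, 1.0, -0.001, 0.001]
contact_force: [0.3, 0.6, -0.5]
opening: 0.998
finger_force: 0.0
```

Emit:
{"fn": "jog_arm", "kwargs": {
  "deltas": "0.565 0.93 0 0 0 0;0.565 0.93 0 0 0 0;0.565 0.93 0 0 0 0;0.565 0.93 0 0 0 0;0.565 0.93 0 0 0 0;0.565 0.93 0 0 0 0;0.565 0.93 0 0 0 0;0.565 0.93 0 0 0 0;0.565 0.93 0 0 0 0;0.565 0.93 0 0 0 0;0 0 0 0 0 0;0 0 0 0 0 0"
}}

```text
time: 41.98
eef_pos: [0.6414, -0.1061, 0.1832]
tcp_rot: [-0.001, 1.0, -0.0, -0.0]
contact_force: [0.6, 0.4, 1.6]
opening: 1.0
finger_force: 0.0
```

Emit:
{"fn": "jog_arm", "kwargs": {
  "deltas": "0.02 0 -1 0 0 0;0 0 -1 0 0 0;0 0 -1 0 0 0;0 0 -1 0 0 0;0 0 -1 0 0 0;0 0 -0.8 0 0 0;0 0 -0.45 0 0 0;0 0 0 0 0 0;0 0 0 0 0 0"
}}

```text
time: 43.1
eef_pos: [0.6425, -0.1061, 0.0592]
tcp_rot: [-0.001, 1.0, -0.0, 0.001]
contact_force: [1.1, 0.4, -0.5]
opening: 1.0
finger_force: 0.0
```

Emit:
{"fn": "jog_arm", "kwargs": {
  "deltas": "0 0 0 0 0 0;0 0 0 0 0 0;0 0 0 0 0 0;0 0 0 0 0 0;0 0 0 0 0 0;0 0 0 0 0 0;0 0 0 0 0 0",
  "gripper": 0
}}

```text
time: 43.98
eef_pos: [0.6424, -0.1062, 0.0591]
tcp_rot: [-0.001, 1.0, -0.0, 0.001]
contact_force: [-0.2, -1.0, 4.9]
opening: 0.528
finger_force: 41.4
```

Emit:
{"fn": "jog_arm", "kwargs": {
  "deltas": "0 0 0.5 0 0 0;0 0 1 0 0 0;0 0 1 0 0 0;0 0 1 0 0 0;0 0 1 0 0 0;0 0 1 0 0 0;0 0 0.5 0 0 0;-0.215 -0.95 0 0 0 0;-0.215 -0.95 0 0 0 0;-0.215 -0.95 0 0 0 0;-0.215 -0.95 0 0 0 0;-0.215 -0.95 0 0 0 0;-0.215 -0.95 0 0 0 0;-0.215 -0.95 0 0 0 0;-0.215 -0.95 0 0 0 0;-0.215 -0.95 0 0 0 0;0 0 0 0 0 0;0 0 0 0 0 0"
}}

```text
time: 46.22
eef_pos: [0.6032, -0.2767, 0.1782]
tcp_rot: [-0.001, 1.0, 0.0, -0.0]
contact_force: [0.6, -0.1, -2.1]
opening: 0.525
finger_force: 41.2
```

```bash
python3 - <<'E'
from h import *
t=shot("top")["color"][130:300,170:480]; s=shot("side")["color"][130:330,180:450]
cv2.imwrite("pics/chk6.png",np.vstack([cv2.resize(t,(440,241)),cv2.resize(s,(440,326))]))
E
```

```text
(no output)
```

View pics/chk6.png

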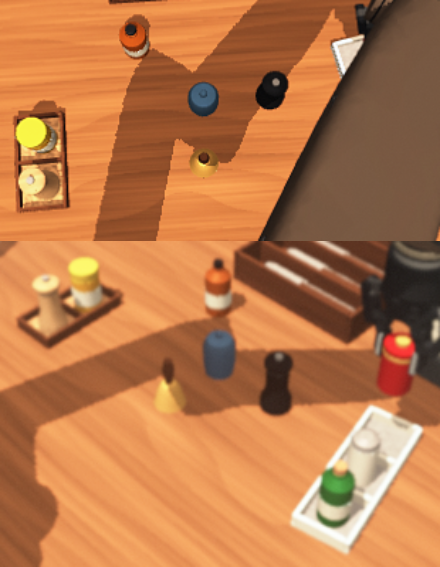

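Salt and oil stand in the white caddy, and the lantern is held upright above the far well. I'll lower it.

Emit:
{"fn": "jog_arm", "kwargs": {
  "deltas": "0 0 -1 0 0 0;0 0 -1 0 0 0;0 0 -1 0 0 0;0 0 -1 0 0 0;0 0 -0.7 0 0 0;0 0 -0.5 0 0 0;0 0 -0.25 0 0 0;0 0 -0.1 0 0 0;0 0 -0.1 0 0 0;0 0 0 0 0 0;0 0 0 0 0 0"
}}

```text
time: 47.7
eef_pos: [0.6033, -0.277, 0.0657]
tcp_rot: [-0.001, 1.0, -0.0, 0.0]
contact_force: [-0.8, 0.5, -1.3]
opening: 0.524
finger_force: 41.3
```

Emit:
{"fn": "jog_arm", "kwargs": {
  "deltas": "0 0 -0.1 0 0 0;0 0 0 0 0 0;0 0 0 0 0 0"
}}

```text
time: 48.08
eef_pos: [0.6035, -0.2772, 0.0641]
tcp_rot: [-0.001, 1.0, -0.0, 0.0]
contact_force: [-0.7, 0.5, 2.8]
opening: 0.526
finger_force: 41.3
```

Release, lift, and move aside towards the base's middle for a clear view.

Emit:
{"fn": "jog_arm", "kwargs": {
  "deltas": "0 0 0 0 0 0;0 0 0 0 0 0;0 0 0 0 0 0;0 0 0 0 0 0;0 0 0 0 0 0;0 0 0.5 0 0 0;0 0 1 0 0 0;0 0 1 0 0 0;0 0 1 0 0 0;0 0 1 0 0 0;0 0 1 0 0 0;0 0 1 0 0 0",
  "gripper": 1
}}

```text
time: 49.58
eef_pos: [0.6031, -0.2769, 0.1947]
tcp_rot: [-0.001, 1.0, -0.0, 0.0]
contact_force: [-0.1, -0.7, 0.6]
opening: 1.001
finger_force: 0.0
```

Emit:
{"fn": "jog_arm", "kwargs": {
  "deltas": "-0.2 1 0.3 0 0 0;-0.2 1 0.3 0 0 0;-0.2 1 0.3 0 0 0;-0.2 1 0.3 0 0 0;-0.2 1 0.3 0 0 0;-0.2 1 0.3 0 0 0;-0.2 1 0.3 0 0 0;-0.2 1 0.3 0 0 0;-0.2 1 0.3 0 0 0;-0.2 1 0.3 0 0 0;-0.2 1 0.3 0 0 0;-0.2 1 0.3 0 0 0;-0.2 1 0 0 0 0;-0.2 1 0 0 0 0;0 0 0 0 0 0;0 0 0 0 0 0;0 0 0 0 0 0"
}}

```text
time: 51.7
eef_pos: [0.5473, 0.0025, 0.2651]
tcp_rot: [-0.0, 1.0, -0.0, -0.0]
contact_force: [0.4, 0.2, 0.0]
opening: 1.001
finger_force: 0.0
```

```bash
python3 - <<'E'
from h import *
t=shot("top")["color"][130:300,170:480]; s=shot("side")["color"][90:330,180:450]
cv2.imwrite("pics/chk7.png",np.hstack([cv2.resize(t,(440,241),interpolation=cv2.INTER_CUBIC),cv2.resize(s,(360,320))[:241]]) if 0 else np.vstack([cv2.resize(t,(500,274)),cv2.resize(s,(500,444))[120:440]]))
E
```

```text
(no output)
```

View pics/chk7.png

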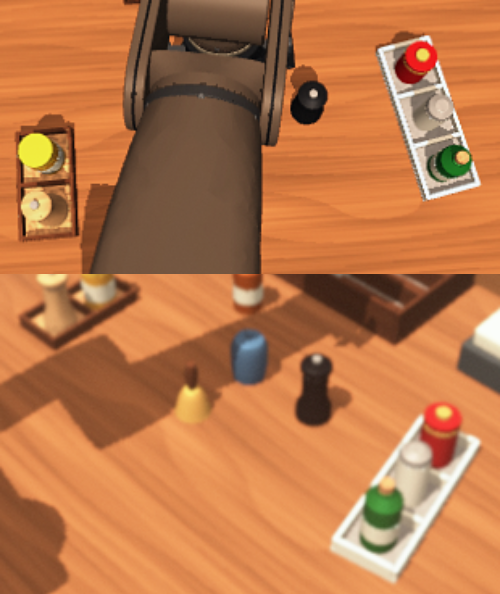

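All five stand upright in their wells. I'll check the offsets numerically.

```bash
python3 - <<'E'
from h import *
np.set_printoptions(precision=4,suppress=True)
T=load("top"); f=lambda p:(np.array(p,float)+.5)/(500/310)-.5+np.array((170,130))
def rep(cor,items):
    P=onz(T,f(cor),.022)[:,:2]; c=P.mean(0); a=P[0]+P[1]-P[2]-P[3]; a/=np.linalg.norm(a); n=np.array([-a[1],a[0]])
    print(c,a)
    for p,h in items:
        d=onz(T,f([p]),h+.005)[0,:2]-c; print(d@a,d@n)
rep([(17,134),(73,127),(77,234),(20,241)],[((36,152),.082),((34,205),.102)])
rep([(377,47),(427,36),(480,184),(426,199)],[((423,55),.08),((438,103),.088),((462,157),.102)])
E
```

```text
[0.4654 0.2665] [0.9997 0.0231]
0.034865954265642485 -0.003489527405563334
-0.038642421095758786 -0.004203747875767845
[ 0.5291 -0.2913] [0.98   0.1991]
0.07445493382802575 -0.0013368510359456284
0.0024213330221952334 0.003732081358053289
-0.07758202081280027 0.0016217382362995903
```

All are within 5 mm of their well centres.

```bash
python3 -c "
from plant import ctrl
print(ctrl.sign_off())"
```

```text
the job is handed in; nothing more can be done
None
```

The job is handed in: all five things stand upright in their own wells, within about 5 mm of the well centres by the last picture, and the black mill and vinegar bottle were left untouched; the sign-off gave no verdict.

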